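# Retrieve the fallen tonearm counterweight with the reacher

### The job

The brass tonearm counterweight has ended up under the wire rack that carries the soldering station. Slide the reacher's open jaws in under the rack around it, squeeze the trigger to grip it and draw it out onto the open bench, about 8 cm in front of the rack's front edge; then let it go, leaving it upright and the reacher standing on the bench. Never touch the counterweight with the robot's own fingers, and leave the black knob under the rack where it is.

Things in the scene. Friction and masses are not known exactly. Their poses are not given: they have to be found in the camera images.
- reacher: Reacher standing on the bench on a slick black foot (100 x 60 mm), for sliding; 0.30 kg. Origin: on the bench, mid-foot; x along the shaft to the jaws, z up. Orange grip post (x -29 to -15 mm, 32 wide) and red trigger post (x 19 to 29, 28 wide, from z 24) rise to z 86, over a shaft with its top at z 20. Take both posts between the fingers from above at z 60, closing along x: 58 mm over both.
- trigger (a joint): Trigger travel in m, 0 (out) to 0.018, straight back to the grip; the spring takes 10 N to start, 16 N at 0.012, and returns it. 0.003 is enough to hold and slide the tool. The jaws close in proportion: on a 30 mm item at 0.012, pads parallel; 25 to 40 N grips firmly. With both fingers moving alike, the tool shifts forward by half the travel.
- jaws (a point): Point midway between the two orange jaws where the item should sit, at reacher x 245 mm, y 0, z 13; it moves with the reacher. Jaws: 8 mm thick, z 4 to 22 mm, pivoted at x 185, y +/-19, tips at x 274 mm; free space between them from x 197 mm. With the trigger out each is spread 12 degrees: 54 mm apart inside at this point, 82 mm over the outsides of the tips.
- counterweight: The counterweight: polished brass cylinder with a black band round its middle, diameter 30 mm, height 28 mm, about 110 g, standing upright under the rack. Origin at the centre of its underside, z up.
- rack: Fixed black wire rack, 200 mm deep (x) by 320 wide (y), wires 70 mm up, 66 mm free beneath, thin legs at the corners only; white soldering station on its rear half, top at 163 mm. Origin on the bench under its centre; x points from the open front edge (x -100 mm) to the back, so the way in is along +x. The reacher stands in front; the bench between is free.
- knob: Bystander: black plastic knob with a red pointer line on top, diameter 32 mm, height 20 mm, standing under the rack about 105 to 125 mm to one side of the counterweight. Origin at the centre of its underside.

How it is judged (in metres and radians):
On the way, in this order (a step that is already met when the one before it is completed fails the run):
1. with the trigger squeezed (over 6 mm), the reacher's jaws squeeze the counterweight (over 3 N) while it is still under the rack (contact force between reacher and counterweight above 3 N and x of counterweight in the frame of rack above -0.09 m and value of joint trigger above 0.006 m), for 0.2 s.
2. trigger still squeezed (over 6 mm), still squeezed in the jaws, the counterweight has come out, its centre more than 45 mm in front of the rack's front edge (contact force between reacher and counterweight above 2 N and x of counterweight in the frame of rack below -0.145 m and value of joint trigger above 0.006 m), for 0.2 s.
At the end, for the whole second after the job is handed in: The counterweight stands upright (within 10 degrees) and at rest on the bench, its centre more than 45 mm in front of the rack's front edge, no longer squeezed by the jaws (under 1 N); the reacher stands on the bench (within 10 degrees) at rest, its trigger released (within 4 mm of fully out) (x of counterweight in the frame of rack below -0.145 m and height (world z) of each of counterweight, reacher below 0.01 m and angle between each of counterweight, reacher's own z axis and vertical below 0.17 rad and linear speed of each of counterweight, reacher below 0.02 m/s and contact force between reacher and counterweight below 1 N and value of joint trigger below 0.004 m); the robot touches nothing.
It fails at once if the robot's fingers touch the counterweight (contact force between the fingers and counterweight above 0.5 N).
It fails at once if the black knob is moved more than 15 mm (distance of knob from where it was at the start of the episode above 0.015 m).
It also fails if it takes over 53 s, if anything falls off the work surface, if the arm or the gripper's body presses on something with over 40 N, if the wrist force passes 120 N, or if a joint passes its speed limit or range.

### The arm

A 7-joint arm with a two-finger parallel gripper is mounted at the origin on the work surface. World frame = base frame: x ahead of the robot, y to its left, z up, the work surface at z = 0. Lengths are in mm, angles in rad, forces in N, time in s.
With the tool pointing down it reaches from about 400 to 875 mm from the base axis. Payload 4.4 kg.
Tool frame: the origin (TCP) lies midway between the tips of the shut fingers; the grasp point (between the pads) lies 19 mm behind it; z points along the fingers, y is the line along which they close (so a half turn about z gives the same grasp; the last joint's range is limited). The gripper opens to 85 mm and grips with 20 to 120 N. Pads are 22 mm wide; open, the fingers measure 114 mm over their backs; the gripper's body (76 mm by 85 mm) begins 54 mm behind the grasp point. The pads swing forward as they close: fully open they stand 13 mm farther back than shut.
Start: joints at [1.143, 0.628, 0.038, 1.517, -0.027, 0.996, -0.02], TCP at [230.101, -607.924, 231.313] pointing down, gripper open.
Joint ranges: [-3.06, 3.06], [-0.37, 2.12], [-1.25, 1.32], [0.18, 2.47], [-1.1, 4.24], [0.23, 1.98], [-2.94, 2.94]. Speed limits (rad/s): [2.57, 2.57, 3.14, 3.14, 3.14, 3.14, 3.14].

### API

Orientations are given as [roll, pitch, yaw] about the fixed x, y, z axes, in that order (R = Rz(yaw) Ry(pitch) Rx(roll)).
In Python, from cell import ctrl gives the robot as it stands. The module is installed in compiled form; this text tells all that it offers.
- The arm moves only by the tool step_arm, never from a script. Its argument "commands" is one flat list of numbers, 7 for each row, row after row: the shift along the tool's x, y, z in cm, then the turn, a rotation vector about the tool's x, y, z in rad, then the opening, from 0 (shut) to 1 (fully open). A call has 1 to 10 rows; each row is the pose to reach, as a shift and turn from the pose commanded when the call began, along the tool's axes at that moment; what a row does not reach only later rows make up. A row lasts 1/10 s, in which the tool goes at most 50 mm and 8.59 degrees, less where a joint would pass 70% of its speed; a pose out of reach is approached as far as the arm can. A call with a gripper value outside its range is refused whole. The fingers move at their own pace and stop on an object; the grip force is fixed at half the most. Time passes only in rows, so rows that repeat a pose let the fingers close. It gives the time, the measured TCP pose, the force, the opening and the grip force at its end, in the units of the state.
- ctrl.read_state(): the state, without advancing time (a new reading comes with each control period).
- ctrl.get_image(name): name is "scene" or "top"; returns a dict with "image" (384x512x3 uint8, red, green, blue), "range_z" (384x512 float32, mm along the optical axis (not along the pixel's ray), 0 where there is no reading), "vfov" (degrees; the focal length in pixels is half the picture's height over the tangent of half this angle, whatever the lens; pixels are square), "cx", "cy" (the principal point, pixels), "world_to_cam" (4x4, takes a point from world to camera coordinates). Camera axes: x right, y down, z forward; pixel columns grow to the right and rows downward; lengths in mm; the calibration is good to about 2 mm. A picture is of the moment at which its call begins.
- ctrl.finish_job(): hands the job in; it is judged then, once.
The state is a dict: "clock": time; "qpos": joint angles; "qd": joint speeds; "tau": joint torques, N m; "eef_pos": TCP position; "tool_rot": TCP orientation; "force": force on the tool from outside, world axes, zero at the start; "torque": the same for the moment, N m; "width": finger opening in mm; "gripper_force": force on a finger pad.
Only numpy, scipy, OpenCV 4.12 (cv2) and the standard library are available. Lean on these libraries where they do the work, as an engineer would, in place of code of your own. Each camera call takes 0.05 s, during which the arm holds its last target. There are 200 camera calls.

## Working session

There is one attempt and no reset: what is moved stays moved. The work goes in short steps, Python scripts to look and compute and a tool call to move; the robot and the scene stay as the last step left them, time stands still between calls to the robot, and variables do not carry over. Pictures are saved under pics/ and viewed, at most 10 in all, crops included, and the job is handed in when it is done.

Besides the shell and the picture viewer there is one more tool, called after "Request:" by a JSON object that holds its "name" and its "arguments", one argument or row to a line. step_arm: Moves the arm, as the interface text tells. Its arguments: {"type":"object","properties":{"commands":{"type":"array"}},"required":["commands"]}

```bash
mkdir -p pics
cat > h.py <<'E'
import numpy as np, cv2
from cell import ctrl
def grab(n):
    d=ctrl.get_image(n); H,W=d["image"].shape[:2]
    d["f"]=H/2/np.tan(np.radians(d["vfov"])/2); d["T"]=np.linalg.inv(d["world_to_cam"]); return d
def ray(d,u,v,z):
    "pixel -> world point on plane z"
    r=d["T"][:3,:3]@np.array([(u-d["cx"])/d["f"],(v-d["cy"])/d["f"],1]); o=d["T"][:3,3]
    return o+r*(z-o[2])/r[2]
def cloud(d):
    v,u=np.mgrid[:d["image"].shape[0],:d["image"].shape[1]]; z=d["range_z"]
    p=np.stack([(u-d["cx"])/d["f"]*z,(v-d["cy"])/d["f"]*z,z],-1)
    return p@d["T"][:3,:3].T+d["T"][:3,3]
def save(d,n): cv2.imwrite("pics/"+n,d["image"][:,:,::-1])
E
python3 - <<'E'
from h import *
for n in("scene","top"):
    d=grab(n); save(d,n+"0.png"); print(n,d["T"].round(2).tolist(),d["f"])
print(ctrl.read_state())
E
```

```text
scene [[-0.59, 0.41, -0.69, 1051.26], [0.8, 0.33, -0.49, 360.91], [0.03, -0.85, -0.53, 427.69], [0.0, 0.0, 0.0, 1.0]] 349.4254454104843
top [[-0.07, -0.97, 0.23, 411.87], [-1.0, 0.07, -0.02, 4.37], [0.0, -0.23, -0.97, 767.51], [0.0, 0.0, 0.0, 1.0]] 349.0752723937109
{'clock': 0.1, 'qpos': array([ 1.14319729,  0.62924909,  0.03846702,  1.51826273, -0.02703398,
        0.99631078, -0.01999368]), 'qd': array([-0.00043195, -0.00231729, -0.00091059, -0.00136537,  0.00066245,
       -0.00149827,  0.00171139]), 'tau': array([ 2.59506276e-03, -5.64537799e+01,  1.23052452e+00, -1.93974048e+01,
        1.13243406e-02,  5.53825565e-03, -7.20597342e-07]), 'eef_pos': array([ 229.89963515, -607.38587214,  230.48608009]), 'tool_rot': array([-3.13988098e+00,  1.58850974e-06,  3.61768983e-01]), 'force': array([ 0.40653461, -0.6442548 , -1.1502248 ]), 'torque': array([ 0.03385784,  0.01083755, -0.02853595]), 'gripper_force': 0.0, 'width': 85.14826646820374}
```

View pics/scene0.png

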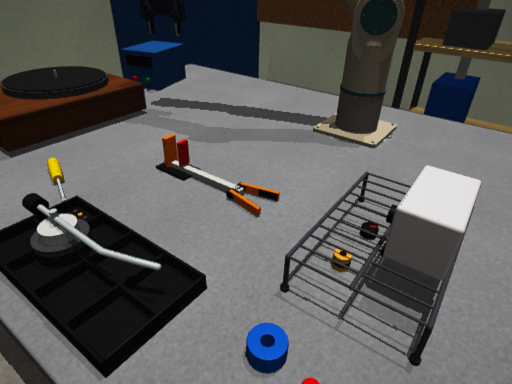

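View pics/top0.png

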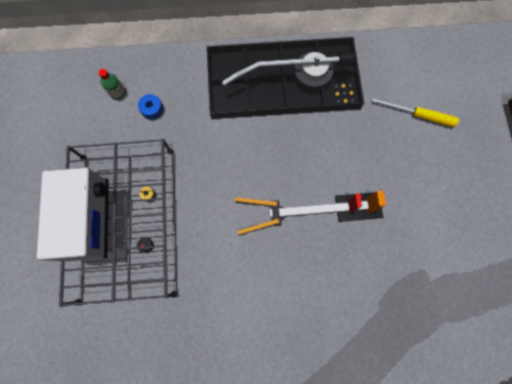

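The scene shows the reacher pointing at the rack with the counterweight (scene 342,258; top 147,193) and knob (top 145,245) under it. In the top view the posts are at (358–381,200), the jaw tips at (237,200) and (240,233), and the rack's front legs at (168,147) and (175,294).

Run:
```python
from h import *
for n in("top","scene"):
    d=grab(n); im=d["image"]; hsv=cv2.cvtColor(im,cv2.COLOR_RGB2HSV); P=cloud(d)
    masks=dict(orange=cv2.inRange(hsv,(6,150,90),(16,255,255)),red=cv2.inRange(hsv,(0,180,80),(4,255,255)),
      brass=cv2.inRange(hsv,(18,120,90),(28,255,255)),shaft=cv2.inRange(hsv,(0,0,190),(180,40,255)))
    for k,m in masks.items():
        c,l,s,ce=cv2.connectedComponentsWithStats(m)
        for i in range(1,c):
            if s[i,4]<12: continue
            p=P[l==i]; p=p[np.isfinite(p).all(1)]
            u,v=ce[i]
            print(n,k,s[i].tolist(),ce[i].round(1),"med",np.median(p,0).round(0),"z5-95",np.percentile(p[:,2],[5,95]).round(0),
              "top",p[p[:,2]>np.percentile(p[:,2],90)-4].mean(0).round(1), [ray(d,u,v,z)[:2].round(1).tolist() for z in (13,28,86)])
    if n=="top":
        for u,v in((145,244),(168,147),(175,294),(236,199),(239,234)): print(u,v,P[v,u].round(0),ray(d,u,v,20).round(0),ray(d,u,v,70).round(0))
        # rack wires heights
        w=(abs(P[:,:,2]-70)<8)&(P[:,:,1]>200); q=P[w]; r=cv2.minAreaRect(q[:,:2].astype(np.float32)); print(len(q),r,cv2.boxPoints(r).round(0).tolist())
```

```text
top orange [376, 191, 10, 16, 55] [380.  198.7] med [ 542. -257.   84.] z5-95 [77. 87.] top [ 542.7 -262.5   85.1] [[555.6, -288.0], [552.8, -282.1], [541.7, -259.7]]
top red [99, 69, 8, 8, 52] [102.5  72.6] med [864. 299.  89.] z5-95 [88. 91.] top [855.4 293.6 102.7] [[915.0, 332.4], [905.0, 325.9], [866.4, 300.7]]
top red [355, 194, 6, 13, 66] [357.7 199.6] med [ 544. -215.   85.] z5-95 [79. 87.] top [ 543.7 -216.1   85.4] [[557.4, -238.6], [554.5, -233.8], [543.3, -215.1]]
top brass [341, 84, 5, 4, 16] [343.   85.5] med [ 841. -245.    8.] z5-95 [ 4. 12.] top [ 838.3 -244.6    9.6] [[837.8, -243.7], [829.3, -238.8], [796.6, -219.7]]
top brass [349, 91, 5, 4, 16] [351.   92.5] med [ 820. -262.    8.] z5-95 [ 3. 10.] top [ 819.4 -261.5    8.6] [[817.9, -260.3], [809.9, -255.0], [778.7, -234.7]]
top brass [335, 92, 5, 4, 16] [337.   93.5] med [ 821. -228.    7.] z5-95 [ 4. 12.] top [ 818.6 -228.4    9.4] [[817.8, -226.6], [809.7, -222.0], [778.5, -204.3]]
top brass [343, 99, 5, 4, 17] [345.1 100.4] med [ 801. -245.    7.] z5-95 [ 5. 10.] top [ 801.1 -245.5    8. ] [[798.4, -243.5], [
[... 6558 characters left out ...]
6.2], [554.6, -118.2], [626.7, -48.7]]
scene shaft [57, 179, 7, 18, 29] [ 60.  187.4] med [ 777. -360.   14.] z5-95 [13. 15.] top [ 786.6 -334.3   28.6] [[776.8, -360.1], [786.7, -334.1], [825.1, -233.2]]
scene shaft [39, 205, 17, 8, 43] [ 47.1 209. ] med [ 871. -194.   79.] z5-95 [77. 89.] top [ 870.8 -170.9   88.8] [[834.3, -302.0], [842.2, -278.0], [872.5, -185.3]]
scene shaft [56, 214, 104, 52, 428] [ 94.1 237.4] med [857. -86.  75.] z5-95 [60. 79.] top [871.1 -68.4  82.9] [[826.8, -151.5], [834.9, -133.0], [866.3, -61.3]]
scene shaft [37, 221, 25, 15, 207] [ 46.9 229.5] med [ 888. -168.   61.] z5-95 [60. 62.] top [ 888.1 -169.7   60.8] [[866.8, -238.6], [873.5, -217.0], [899.3, -133.1]]
```

Request:
{"name": "step_arm", "arguments": {
  "commands": [5,-2.7,0,0,0,0.05,1,10,-5.5,0,0,0,0.12,1,15,-8.2,0,0,0,0.2,1,20,-11,1,0,0,0.28,1,25,-13.7,2,0,0,0.35,1,30,-16.5,4,0,0,0.35,1,35,-19.2,6,0,0,0.35,1,39,-21.5,8,0,0,0.35,1,42.4,-23.3,9,0,0,0.35,1,42.4,-23.3,10,0,0,0.35,1]
}}

```text
clock: 1.2
eef_pos: [545.9, -238.7, 131.9]
tool_rot: [3.141, -0.003, 0.013]
force: [0.6, -0.5, 1.1]
width: 85.6
gripper_force: 0.0
```

Run:
```python
from h import *
s=ctrl.read_state(); print(s["clock"],s["eef_pos"],s["tool_rot"],s["width"])
d=grab("top"); save(d,"top1.png"); P=cloud(d)
w=(abs(P[:,:,2]-68)<7)&(P[:,:,1]>130)&(P[:,:,1]<190)&(P[:,:,0]<720)
q=P[w]; print(len(q))
for a in range(380,720,40):
    r=q[(q[:,0]>=a)&(q[:,0]<a+40)]
    if len(r): print(a,np.percentile(r[:,1],[2,50,98]).round(0),r[:,0].mean().round(0))
k=(P[:,:,2]>15)&(P[:,:,2]<27)
im=d["image"].astype(int)
m=k&(P[:,:,1]>200)&(P[:,:,1]<255); 
for lo,hi in((570,640),(460,530)):
    r=P[m&(P[:,:,0]>lo)&(P[:,:,0]<hi)]; print(r.mean(0),np.percentile(r,[2,98],0))
```

```text
1.2 [ 545.93581091 -238.74910043  131.9387573 ] [ 3.14095248e+00 -2.56071230e-03  1.26026566e-02] 85.55964541750834
678
380 [171. 174. 188.] 402.0
420 [171. 174. 187.] 441.0
460 [171. 175. 188.] 481.0
500 [171. 175. 188.] 518.0
540 [172. 176. 189.] 561.0
580 [172. 175. 187.] 601.0
620 [172. 175. 189.] 639.0
660 [172. 175. 189.] 680.0
700 [172. 179. 189.] 704.0
[602.68926546 222.05566106  24.40821467] [[590.2969034  209.612724    15.8280096 ]
 [616.17155102 237.49519807  26.9716814 ]]
[492.60706531 231.1562051   19.50532511] [[477.25836601 217.46642817  16.76565531]
 [506.39521095 245.36248944  22.25702642]]
```

View pics/top1.png

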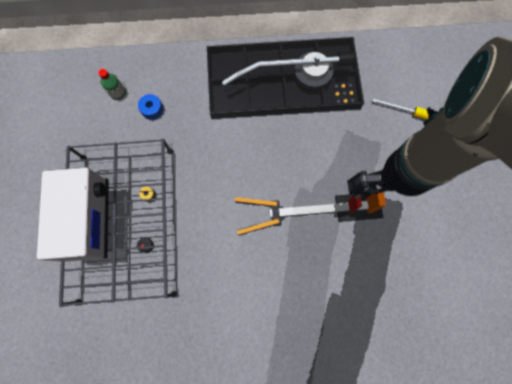

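Rack front edge is at y≈173, the counterweight at (603,223), and the gripper is above the posts at about (370,195). Descend and close lightly.

Request:
{"name": "step_arm", "arguments": {
  "commands": [-0.2,0.1,2,0,0,0,1,-0.2,0.1,4,0,0,0,1,-0.2,0.1,6,0,0,0,1,-0.2,0.1,8,0,0,0,1,-0.2,0.1,9.2,0,0,0,1,-0.2,0.1,9.2,0,0,0,0.8,-0.2,0.1,9.2,0,0,0,0.7,-0.2,0.1,9.2,0,0,0,0.65,-0.2,0.1,9.2,0,0,0,0.64,-0.2,0.1,9.2,0,0,0,0.64]
}}

```text
clock: 2.25
eef_pos: [542.4, -242.1, 40.9]
tool_rot: [3.141, -0.002, 0.011]
force: [-0.8, -0.9, 6.3]
width: 55.4
gripper_force: 12.1
```

Run:
```python
from h import *
print(ctrl.read_state())
d=grab("top"); save(d,"top2.png")
```

```text
{'clock': 2.25, 'qpos': array([ 0.3133581 ,  0.81016209,  0.09485428,  1.81958894, -0.13900598,
        0.51624713, -1.05959162]), 'qd': array([-0.00030459,  0.00038254,  0.00024609,  0.00128343,  0.00123011,
       -0.00146636, -0.0012094 ]), 'tau': array([-8.26409552e-01, -5.35326684e+01,  1.68342467e+00, -1.05701262e+01,
       -4.90295060e-02, -3.13579403e-01, -4.13251156e-02]), 'eef_pos': array([ 542.36258109, -242.14809761,   40.89352131]), 'tool_rot': array([ 3.14063712e+00, -1.75937414e-03,  1.14104399e-02]), 'force': array([-0.7967906 , -0.87257175,  6.33352129]), 'torque': array([0.31859418, 0.20536892, 0.04883841]), 'gripper_force': 12.066147923469543, 'width': 55.43617649542596}
```

View pics/top2.png

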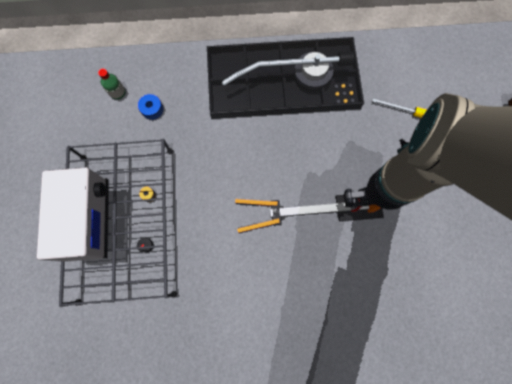

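The gripper holds both posts; jaw tips are at (237,200) and (240,231), with the counterweight and knob unmoved. Now I'll measure the jaw axis.

```bash
cat >> h.py <<'E'
def jaws(d):
    "jaw centroids (z 22 top) and axis"
    P=cloud(d); hsv=cv2.cvtColor(d["image"],cv2.COLOR_RGB2HSV)
    m=cv2.inRange(hsv,(6,120,70),(28,255,255))
    c,l,s,ce=cv2.connectedComponentsWithStats(m); out=[]
    for i in range(1,c):
        p=P[l==i]; z=np.median(p[:,2])
        if s[i,4]>60 and 15<z<27 and p[:,0].max()<720:
            q=np.array([ray(d,u,v,22)[:2] for v,u in zip(*np.where(l==i))])
            out.append(q); print(s[i].tolist(),q.mean(0).round(1),q.min(0).round(1),q.max(0).round(1),cv2.minAreaRect(q.astype(np.float32)))
    return out
E
python3 - <<'E'
from h import *
jaws(grab("top")); jaws(grab("scene"))
E
```

```text
[235, 199, 43, 7, 184] [566.2 -15.7] [556.8 -59.3] [576.6  31.9] ((566.3511962890625, -13.606475830078125), (91.77883911132812, 10.122997283935547), 82.50727844238281)
[238, 218, 42, 15, 190] [515.8 -15.9] [504.1 -60. ] [528.2  29.6] ((515.7587280273438, -15.114013671875), (10.486340522766113, 91.2052230834961), 9.872081756591797)
```

Request:
{"name": "step_arm", "arguments": {
  "commands": [0.3,-0.5,-0.05,0,0,0,0.64,0.9,-1.3,-0.05,0,0,0,0.64,1.7,-2.4,-0.05,0,0,0,0.64,2.6,-3.7,-0.05,0,0,0,0.64,3.5,-5,-0.05,0,0,0,0.64,4.4,-6.3,-0.05,0,0,0,0.64,5.3,-7.5,-0.05,0,0,0,0.64,5.9,-8.4,-0.05,0,0,0,0.64,6.3,-8.9,-0.05,0,0,0,0.64,6.3,-8.9,-0.05,0,0,0,0.64]
}}

```text
clock: 3.4
eef_pos: [605.5, -149.5, 40.9]
tool_rot: [-3.141, -0.002, 0.014]
force: [0.4, 0.7, 5.6]
width: 54.9
gripper_force: 10.7
```

Run:
```python
from h import *
s=ctrl.read_state(); print(s["eef_pos"],s["tool_rot"],s["force"])
d=grab("top"); save(d,"top3.png"); jaws(d)
```

```text
[ 605.45650756 -149.50328674   40.93927196] [-3.14086829e+00 -2.23696394e-03  1.43282974e-02] [0.3851298  0.71957228 5.58367951]
[192, 175, 42, 6, 170] [628.5  78.5] [620.2  33.1] [638.1 123.7] ((628.24658203125, 78.53370666503906), (91.36368560791016, 9.715875625610352), 82.26758575439453)
[194, 193, 41, 14, 186] [577.5  77.2] [566.9  33.1] [590.7 121.5] ((577.5224609375, 77.20881652832031), (10.760564804077148, 90.6255874633789), 10.946000099182129)
```

View pics/top3.png

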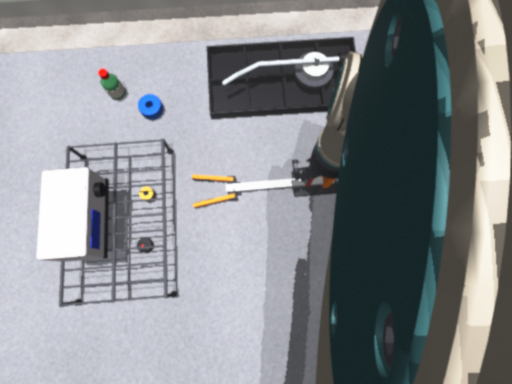

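The reacher followed (jaw tips at (193,176) and (195,207)), centred on the counterweight at (147,193). Slide straight in.

Request:
{"name": "step_arm", "arguments": {
  "commands": [0,-0.6,0,0,0,0,0.64,0.04,-1.8,0,0,0,0,0.64,0.08,-3.3,0,0,0,0,0.64,0.1,-5,0,0,0,0,0.64,0.13,-6.7,0,0,0,0,0.64,0.16,-8.4,0,0,0,0,0.64,0.19,-10,0,0,0,0,0.64,0.21,-11.2,0,0,0,0,0.64,0.22,-12,0,0,0,0,0.64,0.22,-12,0,0,0,0,0.64]
}}

```text
clock: 4.45
eef_pos: [605.2, -28.8, 40.9]
tool_rot: [-3.14, -0.002, 0.014]
force: [0.6, 2.2, 7.5]
width: 55.2
gripper_force: 10.5
```

Run:
```python
from h import *
s=ctrl.read_state(); print(s["eef_pos"],s["tool_rot"],s["force"])
d=grab("top"); jaws(d); e=grab("scene"); jaws(e)
a=cv2.resize(d["image"][130:310,50:350],(800,480))
cv2.imwrite("pics/top4.png",a[:,:,::-1])
```

```text
[605.20360264 -28.75059103  40.85402545] [-3.14032728e+00 -1.62674582e-03  1.44384519e-02] [0.63893843 2.19664133 7.47557395]
[312, 233, 50, 20, 170] [578.9 207.1] [568.7 156.5] [587.1 246.2] ((581.2843017578125, 201.71365356445312), (13.761993408203125, 89.89969635009766), 8.554384231567383)
```

View pics/top4.png

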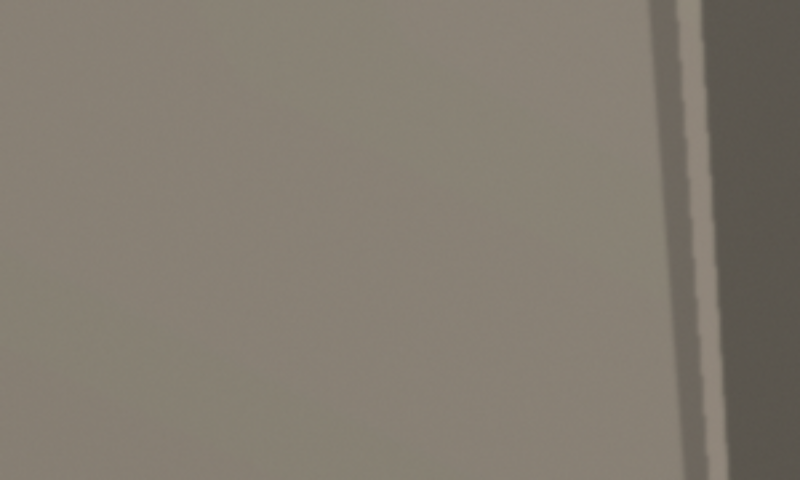

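The top view is now blocked by the arm; use the scene camera.

Run:
```python
from h import *
e=grab("scene"); a=cv2.resize(e["image"][170:320,250:450],(800,600),interpolation=cv2.INTER_CUBIC)
cv2.imwrite("pics/sc5.png",a[:,:,::-1])
```

```text
(no output)
```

View pics/sc5.png

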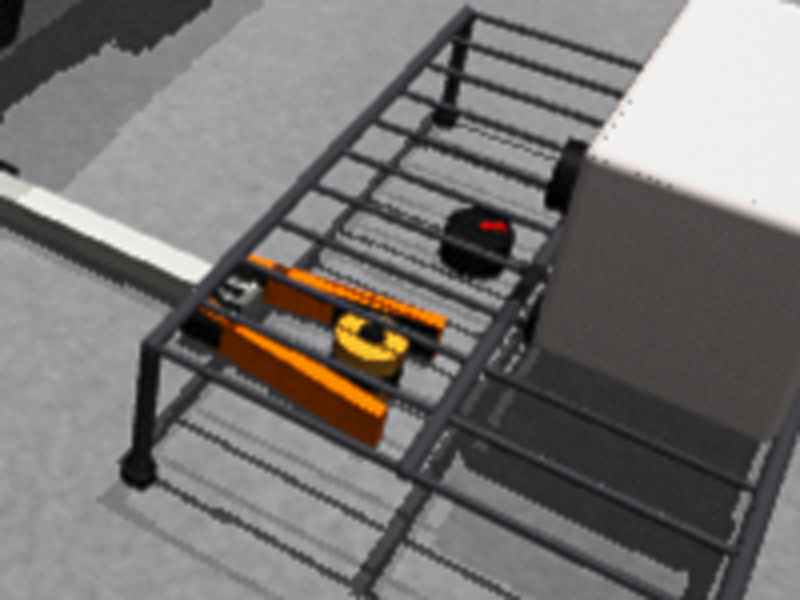

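The counterweight (crop 370,340) sits between the jaws and the knob (478,243) is clear. Squeeze in steps.

Request:
{"name": "step_arm", "arguments": {
  "commands": [0,0,0,0,0,0,0.61,0,0,0,0,0,0,0.58,0,0,0,0,0,0,0.55,0,0,0,0,0,0,0.53,0,0,0,0,0,0,0.52,0,0,0,0,0,0,0.52]
}}

```text
clock: 5.2
eef_pos: [605.7, -32.6, 42.4]
tool_rot: [3.14, -0.003, 0.012]
force: [-1.9, -5.2, 18.2]
width: 45.2
gripper_force: 26.6
```

Request:
{"name": "step_arm", "arguments": {
  "commands": [0,0.1,-0.1,0,0,0,0.51,0,0.2,-0.15,0,0,0,0.51,0,0.2,-0.15,0,0,0,0.51,0,0.2,-0.15,0,0,0,0.51]
}}

```text
clock: 5.6
eef_pos: [605.4, -32.6, 42.6]
tool_rot: [-3.141, -0.002, 0.012]
force: [-0.5, -1.4, 7.2]
width: 44.6
gripper_force: 35.2
```

Request:
{"name": "step_arm", "arguments": {
  "commands": [0,0.3,0,0,0,0,0.51,0,0.9,0,0,0,0,0.51,0,1.7,0,0,0,0,0.51,-0.03,2.6,0,0,0,0,0.51,-0.05,3.6,0,0,0,0,0.51,-0.06,4.6,0,0,0,0,0.51,-0.07,5.6,0,0,0,0,0.51,-0.08,6.4,0,0,0,0,0.51,-0.08,6.8,0,0,0,0,0.51,-0.08,7,0,0,0,0,0.51]
}}

```text
clock: 6.6
eef_pos: [605.7, -100.2, 42.6]
tool_rot: [-3.138, -0.002, 0.014]
force: [0.6, 4.9, 10.5]
width: 44.5
gripper_force: 31.7
```

Run:
```python
from h import *
e=grab("scene"); a=cv2.resize(e["image"][130:310,200:440],(800,600),interpolation=cv2.INTER_CUBIC)
cv2.imwrite("pics/sc6.png",a[:,:,::-1])
```

```text
(no output)
```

View pics/sc6.png

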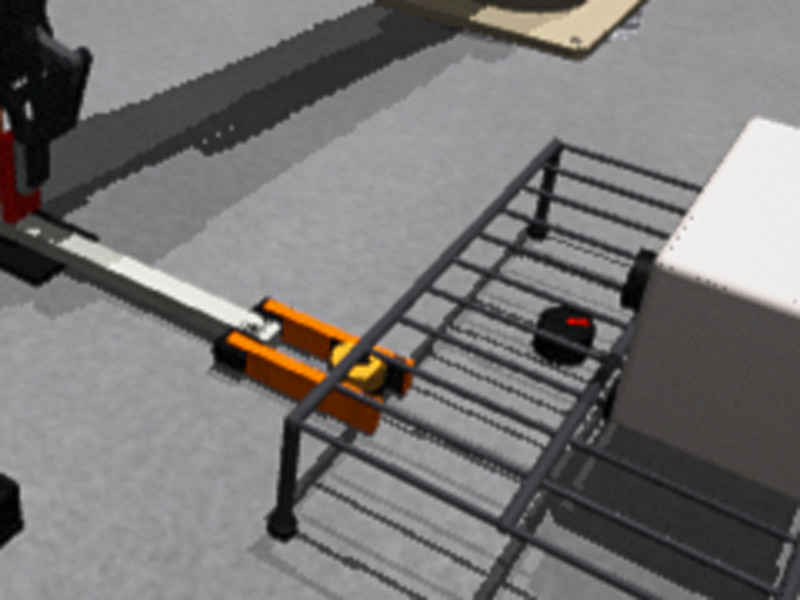

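The counterweight (crop 358,365) is held in parallel jaws and coming out with the reacher. Another 6 cm.

Request:
{"name": "step_arm", "arguments": {
  "commands": [0,0.3,0,0,0,0,0.51,0,0.9,0,0,0,0,0.51,-0.02,1.8,0,0,0,0,0.51,-0.04,2.8,0,0,0,0,0.51,-0.05,3.8,0,0,0,0,0.51,-0.07,4.8,0,0,0,0,0.51,-0.07,5.6,0,0,0,0,0.51,-0.07,6,0,0,0,0,0.51,-0.07,6,0,0,0,0,0.51,-0.07,6,0,0,0,0,0.51]
}}

```text
clock: 7.65
eef_pos: [605.9, -161.3, 42.7]
tool_rot: [-3.14, -0.002, 0.013]
force: [0.9, 0.9, 8.4]
width: 44.5
gripper_force: 34.1
```

Run:
```python
from h import *
e=grab("scene"); jaws(e); P=cloud(e)
a=cv2.resize(e["image"][130:310,200:440],(800,600),interpolation=cv2.INTER_CUBIC)
cv2.imwrite("pics/sc7.png",a[:,:,::-1])
hsv=cv2.cvtColor(e["image"],cv2.COLOR_RGB2HSV); m=cv2.inRange(hsv,(18,120,90),(28,255,255))>0
r=P[m&(P[:,:,2]>24)&(P[:,:,2]<33)&(P[:,:,1]>30)&(P[:,:,1]<200)]; print(len(r),r.mean(0))
```

```text
118 [606.45653791  98.22232869  26.69788509]
```

View pics/sc7.png

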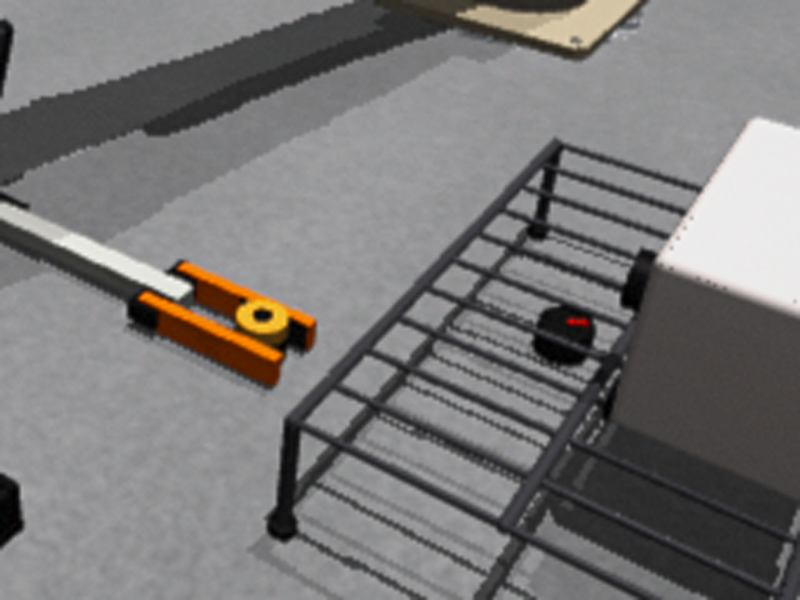

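The counterweight (crop 262,318) stands upright, about 77 mm in front of the edge. Release slowly and lift off.

Request:
{"name": "step_arm", "arguments": {
  "commands": [0,0,0,0,0,0,0.54,0,0,0,0,0,0,0.57,0,0,0,0,0,0,0.6,0,0,0,0,0,0,0.64,0,0,0,0,0,0,0.68,0,0,0,0,0,0,0.74,0,0,0,0,0,0,0.85,0,0,0,0,0,0,1,0,0,0,0,0,0,1,0,0,0,0,0,0,1]
}}

```text
clock: 8.7
eef_pos: [604.6, -163.9, 41.8]
tool_rot: [3.142, -0.0, 0.012]
force: [0.1, 0.2, -0.3]
width: 85.3
gripper_force: 0.0
```

Request:
{"name": "step_arm", "arguments": {
  "commands": [0,0,-1,0,0,0,1,0,0,-2.5,0,0,0,1,0,0,-4.5,0,0,0,1,0,0,-7,0,0,0,1,0,0,-10,0,0,0,1,0,0,-13,0,0,0,1,0,0,-15,0,0,0,1,0,0,-15,0,0,0,1,0,0,-15,0,0,0,1,0,0,-15,0,0,0,1]
}}

```text
clock: 9.7
eef_pos: [603.7, -163.5, 191.0]
tool_rot: [-3.141, 0.002, 0.012]
force: [0.1, -0.2, -0.0]
width: 85.5
gripper_force: 0.0
```

Run:
```python
from h import *
e=grab("scene"); P=cloud(e); save(e,"sc8.png")
hsv=cv2.cvtColor(e["image"],cv2.COLOR_RGB2HSV); m=cv2.inRange(hsv,(18,120,90),(28,255,255))>0
r=P[m&(P[:,:,2]>24)&(P[:,:,2]<33)&(P[:,:,1]>30)&(P[:,:,1]<200)]; print(len(r),r.mean(0))
jaws(e)
```

```text
111 [605.75048844  97.39854928  26.469401  ]
```

View pics/sc8.png

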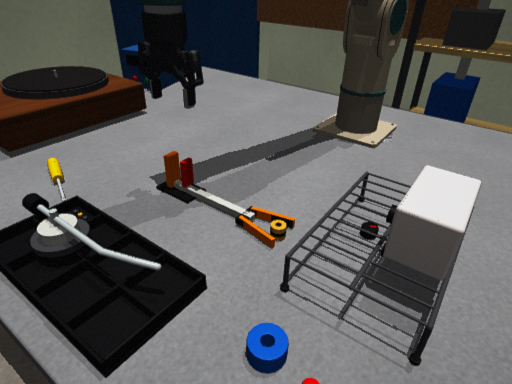

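The jaws are spread, the counterweight stands upright at (278,227), the reacher is on its foot and the gripper is clear.

```bash
python3 -c "
from cell import ctrl
print(ctrl.finish_job())"
```

```text
the job is handed in; nothing more can be done
None
```

I drew the counterweight out with the reacher and released it upright about 76 mm in front of the rack; the reacher stands free with its trigger out, the knob looks unmoved in the last picture, and the job is handed in (no verdict was shown).

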